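# Find the full sample canister and hold it on the shaker

## Task

Only one of the three steel canisters hanging on the rail is full, and they look alike: tell it by its weight. Lift the full one up off the rail, set it down gently, upright, on the shaker's mat, let go, then push the sliding bar until it presses the canister firmly against the fixed bars at the back, without forcing it, so that it is held snugly between them. Leave the two empty ones hanging on the rail, and do not disturb the wash bottle, oil jar and stopwatch.

Things in the scene. Friction and masses are not known exactly. Their poses are not given: they have to be found in the camera images.
- rack: low steel rail stand, fixed, 384 mm wide (y): a flat rail 8 mm thick between two posts, top 121 mm above the bench, and a lower rest bar. Origin on the bench under the rail's middle. The canisters hang on its -x side, 115 mm apart, axes 37 mm before the origin, undersides 45 mm above the bench; one must rise 14 mm before its lip clears the rail, then comes off towards -x
- canister_a: closed steel sample canister, body 64 mm in diameter, 85 mm tall with its lid; on the lid a black grip bar 50 mm long (x), 16 mm wide (y), 99 to 115 mm above the underside. At the back (+x) a flat hook 26 mm wide: 12 mm slot between body and lip, lip's outer face 48 mm from the axis. Full about 0.8 kg, empty about 0.2 kg. Origin: centre of the underside, z up
- canister_b: second canister, exactly like canister_a to look at; hanging, a canister has the stand's directions
- canister_c: third canister, exactly like canister_a to look at
- shaker: white bench shaker, fixed to the bench, 250 (x) by 270 (y) mm, control panel on its -x side. Origin on the bench under its middle; x points from the sliding bar to the fixed bars
- mat_middle (a point): middle of the top face of the shaker's black rubber mat, 190 (x) by 200 (y) mm, 78 mm above the bench
- back_bar (a point): two fixed steel bars cross the back of the platform, one above the other, 14 mm in diameter, 222 mm long in y, axes 18 and 42 mm above the mat; this point is the middle of the upper one, on its axis. Directions as the shaker
- bar_middle (a point): middle of the sliding bar, on its axis: a black rubber-sleeved rod, 16 mm in diameter, 212 mm long in y, axis 42 mm above the mat; it can be pushed anywhere along its length from its -x side, best beside the canister's grip bar. Directions as the shaker
- clamp_bar (a joint): travel of the sliding bar towards the fixed bars (m): 0 is fully back, rod axis 160 mm from the fixed bars' axes; about 0.08 with a canister between them. It slides stiffly (some 5 N; 10 to 12 N while it shoves a full canister along the mat) and stays where it is left
- wash_bottle: white squeeze bottle with bent spout, 67 mm in diameter, 182 mm tall, standing; leave it alone. Origin: centre of the underside
- sample_jar: wide-neck clear jar of brown oil, 67 mm in diameter, 127 mm tall, standing; leave it alone. Origin: centre of the underside
- stopwatch: stopwatch 74x53x15 mm lying face up; leave it alone. Origin: centre of the underside

How it is judged:
On the way:
1. the full canister stands on the shaker's mat, let go (((z of canister_a in the frame of shaker between 0.074 and 0.083 m and y of canister_a in the frame of shaker between -0.06 and 0.06 m and angle between canister_a's own z axis and vertical below 0.06 rad and contact force between canister_a and shaker_c0 above 4.5 N and contact force between canister_a and the fingers below 0.1 N) or (z of canister_b in the frame of shaker between 0.074 and 0.083 m and y of canister_b in the frame of shaker between -0.06 and 0.06 m and angle between canister_b's own z axis and vertical below 0.06 rad and contact force between canister_b and shaker_c0 above 4.5 N and contact force between canister_b and the fingers below 0.1 N) or (z of canister_c in the frame of shaker between 0.074 and 0.083 m and y of canister_c in the frame of shaker between -0.06 and 0.06 m and angle between canister_c's own z axis and vertical below 0.06 rad and contact force between canister_c and shaker_c0 above 4.5 N and contact force between canister_c and the fingers below 0.1 N))), for 0.2 s.
At the end, for the whole second after the job is handed in: One canister at rest upright (0.06 rad) on the mat, at most 60 mm off its middle line, within 4 mm of the fixed bars and 3.5 mm of the sliding bar, which still presses it (1.5 N) against them; the other two, the empty ones, hang as at the start (height within 6 mm, lean under 0.12 rad) (((z of canister_a in the frame of shaker between 0.074 and 0.083 m and y of canister_a in the frame of shaker between -0.06 and 0.06 m and angle between canister_a's own z axis and vertical below 0.06 rad and x of canister_a in the frame of shaker above 0.032 m and x of canister_a in the frame of bar_middle below 0.0435 m and linear speed of canister_a below 0.02 m/s and contact force between canister_a and clamp_bar_c0 above 1.5 N and (contact force between canister_a and shaker_c1 above 0.5 N or contact force between canister_a and shaker_c2 above 0.5 N) and z of canister_b in the frame of rack between 0.039 and 0.051 m and x of canister_b in the frame of rack between -0.044 and -0.03 m and angle between each of canister_b, canister_c's own z axis and vertical below 0.12 rad and contact force between canister_b and rack between 0.5 and 9 N and z of canister_c in the frame of rack between 0.039 and 0.051 m and x of canister_c in the frame of rack between -0.044 and -0.03 m and contact force between canister_c and rack between 0.5 and 9 N) or (z of canister_b in the frame of shaker between 0.074 and 0.083 m and y of canister_b in the frame of shaker between -0.06 and 0.06 m and angle between canister_b's own z axis and vertical below 0.06 rad and x of canister_b in the frame of shaker above 0.032 m and x of canister_b in the frame of bar_middle below 0.0435 m and linear speed of canister_b below 0.02 m/s and contact force between canister_b and clamp_bar_c0 above 1.5 N and (contact force between canister_b and shaker_c1 above 0.5 N or contact force between canister_b and shaker_c2 above 0.5 N) and z of canister_a in the frame of rack between 0.039 and 0.051 m and x of canister_a in the frame of rack between -0.044 and -0.03 m and angle between each of canister_a, canister_c's own z axis and vertical below 0.12 rad and contact force between canister_a and rack between 0.5 and 9 N and z of canister_c in the frame of rack between 0.039 and 0.051 m and x of canister_c in the frame of rack between -0.044 and -0.03 m and contact force between canister_c and rack between 0.5 and 9 N) or (z of canister_c in the frame of shaker between 0.074 and 0.083 m and y of canister_c in the frame of shaker between -0.06 and 0.06 m and angle between canister_c's own z axis and vertical below 0.06 rad and x of canister_c in the frame of shaker above 0.032 m and x of canister_c in the frame of bar_middle below 0.0435 m and linear speed of canister_c below 0.02 m/s and contact force between canister_c and clamp_bar_c0 above 1.5 N and (contact force between canister_c and shaker_c1 above 0.5 N or contact force between canister_c and shaker_c2 above 0.5 N) and z of canister_a in the frame of rack between 0.039 and 0.051 m and x of canister_a in the frame of rack between -0.044 and -0.03 m and angle between each of canister_a, canister_b's own z axis and vertical below 0.12 rad and contact force between canister_a and rack between 0.5 and 9 N and z of canister_b in the frame of rack between 0.039 and 0.051 m and x of canister_b in the frame of rack between -0.044 and -0.03 m and contact force between canister_b and rack between 0.5 and 9 N))); the robot touches nothing.
It fails at once if a canister is dropped or rammed on the mat: more than 70 N (contact force between any of canister_a, canister_b, canister_c and shaker_c0 above 70 N).
It fails at once if the sliding bar is forced: more than 50 N on a canister (contact force between any of canister_a, canister_b, canister_c and clamp_bar_c0 above 50 N).
It fails at once if a canister is knocked over or dropped (leans more than 0.5 rad) (angle between any of canister_a, canister_b, canister_c's own z axis and vertical above 0.5 rad).
It fails at once if the wash bottle, oil jar or stopwatch is moved by more than 20 mm (distance of any of wash_bottle, sample_jar, stopwatch from where it was at the start of the episode above 0.02 m).
It also fails if it takes over 67 s, if anything falls off the work surface, if the arm or the gripper's body presses on something with over 40 N, if the wrist force passes 120 N, or if a joint passes its speed limit or range.

## Robot

A 7-joint arm with a two-finger parallel gripper is mounted at the origin on a cart in front of the work surface, level with it; the furniture and walls round the work are solid. World frame = base frame: x ahead of the robot, y to its left, z up, the work surface at z = 0. Lengths are in m, angles in rad, forces in N, time in s.
With the tool pointing down it reaches from about 0.425 to 0.925 m from the base axis. Payload 6.8 kg.
Tool frame: the origin (TCP) lies at the very end of the fingers, on their centre line; the grasp point (between the pads) lies robot.hold_point_z behind it (robot.hold_point_z is the distance from the TCP to the grasp point, in m); z points along the fingers, y is the line along which they close (so a half turn about z gives the same grasp; the last joint's range is limited). The gripper opens to 88 mm and grips with 3 to 60 N. Pads are 20 mm wide; open, the fingers measure 115 mm over their backs; the gripper's body (75 mm by 178 mm) begins 61 mm behind the grasp point.
Start: joints at [-1.297, 0.477, 0.022, 1.555, -0.011, 1.109, -0.083], TCP at [0.251, 0.626, 0.223] pointing down, gripper open.
Joint ranges: [-2.96, 2.96], [-0.34, 2.1], [-1.41, 1.46], [0.24, 2.44], [-1.37, 4.51], [0.17, 1.92], [-2.96, 2.96]. Speed limits (rad/s): [2.39, 2.39, 3.14, 3.14, 3.14, 3.14, 3.14].

## Interface

Orientations are given as a rotation vector (axis times angle).
In Python, from workcell import robot, cams, status gives the robot as it stands. The module is installed in compiled form; this text tells all that it offers. Calls block until the motion is done:
- robot.move_ptp(position, orientation): joint-space move of the TCP to a pose.
- robot.move_l(position, attitude=None, rate=0.15): straight line of the TCP; attitude=None keeps the orientation; rate is the mean speed in m/s.
- robot.goto_joints(angles): joint-space move.
- robot.grip(opening, squeeze=None): finger opening in m; squeeze is the grip in N (None keeps the last); returns when the fingers have stopped.
- robot.dwell(seconds).
- robot.ik(position, orientation): joint angles nearest the present ones, or None.
- cams.read_camera(name): name is "side" or "top" or "wrist"; returns a dict with "color" (480x640x3 uint8, red, green, blue), "z_map" (480x640 float32, m along the optical axis (not along the pixel's ray), 0 where there is no reading), "fov_y" (degrees; the focal length in pixels is half the picture's height over the tangent of half this angle, whatever the lens; pixels are square), "cx", "cy" (the principal point, pixels), "R" (3x3) and "t" (3): a world point X has camera coordinates R X + t. Camera axes: x right, y down, z forward; pixel columns grow to the right and rows downward; lengths in m; the calibration is good to about 2 mm. A picture is of the moment at which its call begins.
A pose or a line that the arm cannot do raises robot.Unreachable and nothing moves.
- robot.finish_job(): hands the job in; it is judged then, once.
Readings, each from a call of its own:
- status.current_clock(): time.
- status.current_joint_positions(): joint angles.
- status.current_joint_vel(): joint speeds.
- status.current_tau(): joint torques, N m.
- status.current_tool_pos(): TCP position.
- status.current_eef_rot(): TCP orientation.
- status.current_contact_force(): force on the tool from outside, world axes, zero at the start.
- status.current_ft_torque(): the same for the moment, N m.
- status.current_gripper_width(): finger opening in m.
- status.current_grip_force(): force on a finger pad.
Only numpy, scipy, OpenCV 4.12 (cv2) and the standard library are available. Lean on these libraries where they do the work, as an engineer would, in place of code of your own. Each camera call takes 0.05 s, during which the arm holds its last target. There are 200 camera calls.

## Working session

There is one attempt and no reset: what is moved stays moved. The work goes in short steps, each a Python script; the robot and the scene stay as the last script left them, time stands still between calls to the robot, and variables do not carry over. Pictures are saved under pics/ and viewed, at most 10 in all, crops included, and the job is handed in when it is done.

```bash
mkdir -p pics
cat > h.py <<'E'
import numpy as np, cv2
from workcell import robot, cams, status
def pts(d):
    f=240/np.tan(np.radians(d["fov_y"])/2); v,u=np.mgrid[0:480,0:640]; z=d["z_map"]
    c=np.stack([(u-d["cx"])/f*z,(v-d["cy"])/f*z,z],-1)
    return (c-np.array(d["t"]))@np.array(d["R"])
E
python3 - <<'E'
from h import *
for n in ("top","side"):
    d=cams.read_camera(n); np.savez(n+".npz",**d)
    cv2.imwrite(f"pics/{n}0.png",d["color"][:,:,::-1])
    print(n,d["fov_y"],d["cx"],d["cy"],np.array(d["R"]).round(3).tolist(),np.array(d["t"]).round(3),(d["z_map"]>0).mean())
print(robot.hold_point_z,status.current_eef_rot(),status.current_tool_pos(),status.current_clock(),status.current_contact_force())
E
```

```text
top 56.68700152552882 314.21413462004017 227.2927883168586 [[0.176, -0.984, 0.001], [-0.961, -0.172, -0.215], [0.212, 0.037, -0.977]] [-0.12   0.563  1.025] 0.9961328125
side 47.085093259916725 318.87844383931974 233.27016406302195 [[0.783, -0.621, -0.007], [-0.419, -0.52, -0.744], [0.459, 0.586, -0.668]] [-0.464  0.277  1.014] 0.9960611979166667
0.0187 [-5.96131757e-01 -3.08434873e+00  2.63582200e-03] [0.25134454 0.62586548 0.22174358] 0.1 [-0.19855299  0.36585752  0.48499208]
```

View pics/top0.png

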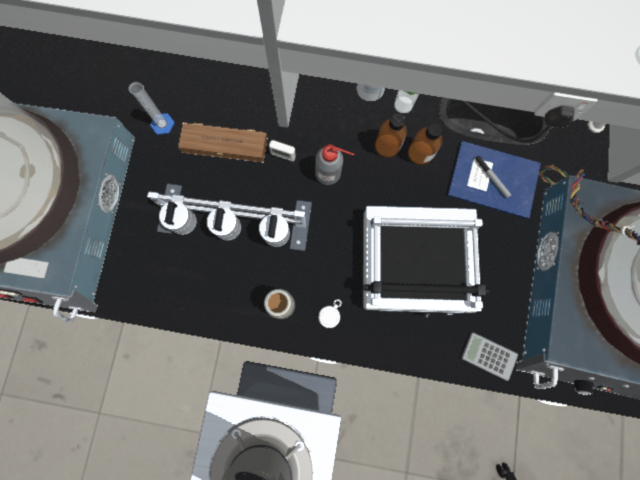

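View pics/side0.png

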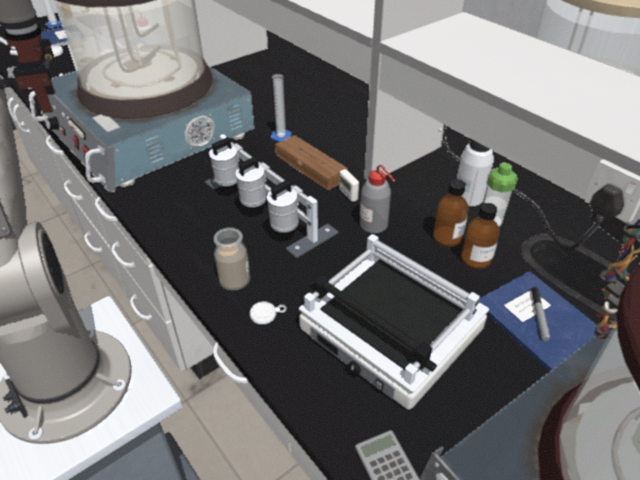

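The top view shows the rack on the left, with grip bars near (172,210), (219,220) and (268,229). The shaker is at (425,260), its black sliding bar along the row ≈290 and the back bars along the row ≈220. The wash bottle is at (328,165), the jar at (279,304) and the stopwatch at (330,316). The side view agrees.

Run:
```python
from h import *
from h import pts
for n in ("top","side"):
    d=dict(np.load(n+".npz")); P=pts(d); c=d["color"].astype(int); mx=c.max(-1)
    X,Y,Z=P[...,0],P[...,1],P[...,2]
    def comps(m,lab,amin=15):
        k,l,s,_=cv2.connectedComponentsWithStats(m.astype(np.uint8))
        for i in range(1,k):
            if s[i,4]>=amin:
                p=P[l==i]; q=p[:,:2]-p[:,:2].mean(0); w,V=np.linalg.eigh(q.T@q); a=V[:,1]; a=a*np.sign(a[1])
                e=q@V; mid=p[:,:2].mean(0)+V@((e.max(0)+e.min(0))/2)
                print(n,lab,s[i].tolist(),"mid",mid.round(4),"zmed",np.median(p[:,2]).round(4),"ext",np.ptp(e,axis=0).round(3),"axis deg",np.degrees(np.arctan2(a[1],a[0])).round(2))
    W=(X>.2)&(X<.95)
    comps(W&(Z>.148)&(Z<.17)&(mx<70)&(Y>0),"grip")
    comps(W&(Z>.112)&(Z<.127)&(mx>90)&(Y>0),"rail",30)
    S=W&(Y<-.02)&(Y>-.5)&(X<.75)
    comps(S&(Z>.112)&(Z<.14)&(mx<70),"slide")
    comps(S&(Z>.112)&(Z<.135)&(mx>90),"steel",30)
    comps(S&(abs(Z-.078)<.006)&(mx<60),"mat",300)
    comps(S&(Z>.06)&(Z<.14),"shaker",1000)
    comps(W&(Z>.008)&(Z<.03)&(mx>120)&(X<.55),"watch")
    comps(W&(Z>.09)&(Z<.14)&(X<.5),"jar",60)
    comps(W&(Z>.13)&(X<.9),"tall",80)
```

```text
top grip [0, 116, 79, 148, 1193] mid [0.5294 0.5931] zmed 0.1602 ext [0.142 0.351] axis deg 177.56
top grip [165, 202, 11, 22, 134] mid [0.5316 0.3016] zmed 0.1576 ext [0.015 0.048] axis deg 4.16
top grip [214, 208, 10, 22, 128] mid [0.5372 0.1904] zmed 0.1579 ext [0.015 0.047] axis deg 3.94
top grip [268, 216, 8, 21, 112] mid [0.5417 0.0702] zmed 0.1578 ext [0.013 0.045] axis deg 4.14
top rail [275, 81, 16, 28, 55] mid [0.881  0.1078] zmed 0.1198 ext [0.025 0.07 ] axis deg 166.14
top rail [143, 101, 11, 9, 39] mid [0.7929 0.431 ] zmed 0.1197 ext [0.008 0.025] axis deg 137.61
top rail [102, 121, 20, 68, 217] mid [0.6531 0.4873] zmed 0.1191 ext [0.007 0.172] axis deg 1.77
top rail [66, 190, 37, 113, 400] mid [0.434 0.484] zmed 0.1197 ext [0.024 0.263] axis deg 2.17
top rail [149, 193, 156, 26, 738] mid [0.5761 0.1892] zmed 0.1214 ext [0.022 0.367] axis deg 92.69
top rail [172, 207, 18, 23, 93] mid [0.5262 0.2827] zmed 0.1246 ext [0.023 0.057] axis deg 163.6
top rail [160, 210, 8, 18, 36] mid [0.5195 0.3262] zmed 0.1257 ext [0.011 0.043] axis deg 32.85
top rail [208, 220, 29, 16, 124] 
[... 6892 characters left out ...]
deg 65.43
side tall [272, 75, 11, 25, 236] mid [0.797 0.44 ] zmed 0.1681 ext [0.029 0.036] axis deg 76.45
side tall [211, 137, 24, 22, 273] mid [0.5325 0.2953] zmed 0.1476 ext [0.045 0.056] axis deg 0.66
side tall [237, 156, 24, 24, 280] mid [0.538 0.188] zmed 0.1497 ext [0.042 0.062] axis deg 1.19
side tall [366, 165, 28, 24, 311] mid [ 0.7377 -0.042 ] zmed 0.1512 ext [0.034 0.072] axis deg 106.73
side tall [448, 179, 18, 21, 275] mid [ 0.842 -0.169] zmed 0.1558 ext [0.037 0.035] axis deg 127.47
side tall [270, 180, 25, 23, 271] mid [0.5425 0.0726] zmed 0.153 ext [0.025 0.062] axis deg 1.35
side tall [478, 203, 19, 18, 273] mid [ 0.8351 -0.2597] zmed 0.1512 ext [0.036 0.035] axis deg 117.88
```

```bash
cat >> h.py <<'E'
from scipy.spatial.transform import Rotation as Ro
def down(yawdeg):  # tool z down, tool y = world y rotated by yaw
    a=np.radians(yawdeg); y=np.array([-np.sin(a),np.cos(a),0]); z=np.array([0,0,-1.]); x=np.cross(y,z)
    return Ro.from_matrix(np.stack([x,y,z],1)).as_rotvec()
def force(n=6):
    f=[]
    for _ in range(n): robot.dwell(0.04); f.append(status.current_contact_force())
    return np.mean(f,0)
CAN={"A":(.531,.3013),"B":(.5365,.191),"C":(.542,.0705)}
RY=2.6; SY=8.5
BACK=np.array([.6212,-.2753]); BAR=np.array([.4698,-.2975])
SX=np.array([np.cos(np.radians(SY)),np.sin(np.radians(SY))]); SYV=np.array([-SX[1],SX[0]])
E
cat > weigh.py <<'E'
from h import *
import sys
k=sys.argv[1]; x,y=CAN[k]; o=down(RY)
if k==sys.argv[2]:
    robot.grip(.045,40); robot.move_ptp([.40,.30,.25],o)
robot.move_ptp([x,y,.20],o)
robot.move_l([x,y,.1365],rate=.08); f0=force(); 
robot.grip(0.0,40); f1=force(3)
print(k,"width",status.current_gripper_width(),"f0",f0.round(2),"f1",f1.round(2))
robot.move_l([x,y,.1445],rate=.03); robot.dwell(.3); f2=force(10)
print("lift",f2.round(2),"dF",(f2-f0).round(2),status.current_tool_pos(),status.current_ft_torque(),status.current_clock())
if (f0-f2)[2]<4.5:
    robot.move_l([x,y,.1365],rate=.03); robot.grip(.045); robot.move_l([x,y,.20],rate=.12); print("put back",force(2))
E
python3 - <<'E'
from h import *
for n,p,yw in [("st",(.40,.30,.25),RY)]+[(k,(*v,.1365),RY) for k,v in CAN.items()]+[("place",(*(BACK-.048*SX),.168),SY),("push+",(*(BAR-.05*SX+.06*SYV),.112),SY+90),("push-",(*(BAR-.05*SX+.06*SYV),.112),SY-90)]:
    q=robot.ik(list(p),down(yw)); print(n,np.round(p,3),None if q is None else np.round(q,2))
E
python3 weigh.py A A
```

```text
st [0.4  0.3  0.25] [-0.82  0.16  0.06  1.94 -0.01  1.05  0.86]
A [0.531 0.301 0.136] [-0.66  0.46  0.05  1.8  -0.03  0.88  1.02]
B [0.536 0.191 0.136] [-0.56  0.4   0.14  1.9  -0.07  0.84  1.23]
C [0.542 0.07  0.136] [-0.45  0.38  0.26  1.96 -0.13  0.82  1.49]
place [ 0.574 -0.282  0.168] [-0.19  0.59  0.79  1.74 -0.48  1.02  2.5 ]
push+ [ 0.411 -0.246  0.112] [-0.51  0.69  1.28  2.16 -0.85  0.95 -1.71]
push- [ 0.411 -0.246  0.112] [-0.11  0.36  0.63  2.15 -0.32  0.73  0.88]
A width 0.015855901604608248 f0 [0.05 0.26 0.1 ] f1 [-0.14  1.11  0.16]
lift [-0.24 -0.22 -2.07] dF [-0.29 -0.48 -2.18] [0.5309594  0.30133287 0.14448054] [0.06256625 0.00701215 0.05743338] 5.9
put back [-0.44337046  0.44096778  0.02785631]
```

```bash
python3 weigh.py B A
```

```text
B width 0.015505055493572995 f0 [-0.04  0.23 -0.3 ] f1 [-0.45  1.63 -0.28]
lift [ 1.23 -0.92 -7.41] dF [ 1.27 -1.16 -7.11] [0.53628254 0.19113827 0.14435097] [-0.19714694 -0.24799098  0.03726012] 11.2583
```

```bash
cat > place.py <<'E'
from h import *
x,y=CAN["B"]; o=down(RY)
robot.move_l([x,y,.164],rate=.06); print("up",force(4).round(2))
rx=np.array([np.cos(np.radians(RY)),np.sin(np.radians(RY))]); p=np.array([x,y])-.04*rx
robot.move_l([*p,.172],rate=.08); robot.move_l([*p,.275],rate=.15); f0=force(6); print("free",f0.round(2),status.current_gripper_width())
g=BACK-.048*SX-.015*SYV
robot.move_l([*g,.275],down(SY),rate=.18); robot.move_l([*g,.185],rate=.1); robot.dwell(.2)
d=cams.read_camera("side"); cv2.imwrite("pics/side1.png",d["color"][200:420,250:550][:,:,::-1].repeat(2,0).repeat(2,1))
f0=force(6); z=.176; robot.move_l([*g,z],rate=.04)
while z>.163:
    f=force(3)
    if (f-f0)[2]>5: break
    z-=.001; robot.move_l([*g,z],rate=.02)
print("z",z,"f",f.round(2),"f0",f0.round(2),status.current_tool_pos(),status.current_clock())
E
python3 place.py
```

```text
up [ 0.13  0.12 -7.25]
free [ 0.33  0.35 -7.63] 0.015776044794433546
z 0.16999999999999998 f [-0.47  1.69  5.78] f0 [ 0.27  0.13 -7.27] [ 0.57679436 -0.29748121  0.17132191] 20.8333
```

Run:
```python
from h import *
p=np.array(status.current_tool_pos()); g=BACK-.048*SX-.015*SYV
robot.grip(.04); print(force(3)); robot.move_l([*g,.25],rate=.15)
for n in("side","top"):
    d=cams.read_camera(n); np.savez(n+"2.npz",**d)
    cv2.imwrite(f"pics/{n}2.png",d["color"][150:430,120:520][:,:,::-1].repeat(2,0).repeat(2,1))
print(status.current_clock())
```

```text
[-0.08664046  0.15581754  0.25218884]
22.325
```

View pics/side2.png

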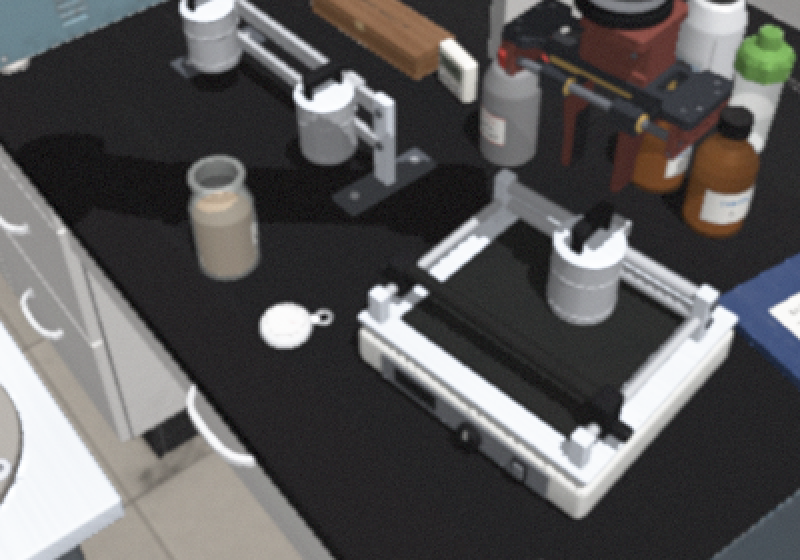

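The side view shows the canister upright on the mat at (587,265), clear of the fingers and just short of the back bars. Both empties still hang on the rail. Next is the push, with the gripper turned 90° beside the grip bar.

```bash
cat > push.py <<'E'
from h import *
o=down(SY-90); L=lambda s:BACK+s*SX+.05*SYV   # s: tcp along shaker x relative to back bar
s=-.153-.05
robot.grip(0.0,20)
robot.move_ptp([*L(s),.25],o); robot.move_l([*L(s),.111],rate=.12); robot.dwell(.2); f0=force(6); print("f0",f0.round(2),status.current_tool_pos())
def go(t,rate): 
    robot.move_l([*L(t),.111],rate=rate); return -(force(2)-f0)[:2]@SX
log=[]
while s<-.125:
    s+=.005; f=go(s,.05); log.append((round(s,4),round(f,1)))
    if f>16: break
while f<20 and s<-.092:
    s+=.0007; f=go(s,.03); log.append((round(s,4),round(f,1)))
print(log); print(status.current_tool_pos(),status.current_clock())
E
python3 push.py
```

```text
f0 [0.02 0.36 0.15] [ 0.41313188 -0.25580443  0.11110414]
[(-0.198, np.float64(0.1)), (-0.193, np.float64(0.3)), (-0.188, np.float64(0.5)), (-0.183, np.float64(0.2)), (-0.178, np.float64(0.9)), (-0.173, np.float64(0.4)), (-0.168, np.float64(0.2)), (-0.163, np.float64(3.5)), (-0.158, np.float64(3.4)), (-0.153, np.float64(2.9)), (-0.148, np.float64(2.8)), (-0.143, np.float64(2.4)), (-0.138, np.float64(2.4)), (-0.133, np.float64(2.9)), (-0.128, np.float64(2.7)), (-0.123, np.float64(2.0)), (-0.1223, np.float64(5.7)), (-0.1216, np.float64(4.9)), (-0.1209, np.float64(5.2)), (-0.1202, np.float64(4.7)), (-0.1195, np.float64(5.0)), (-0.1188, np.float64(4.1)), (-0.1181, np.float64(4.7)), (-0.1174, np.float64(4.6)), (-0.1167, np.float64(4.8)), (-0.116, np.float64(4.6)), (-0.1153, np.float64(4.6)), (-0.1146, np.float64(4.3)), (-0.1139, np.float64(5.1)), (-0.1132, np.float64(5.0)), (-0.1125, np.float64(4.3)), (-0.1118, np.float64(4.2)), (-0.1111, np.float64(5.0)), (-0.1104, np.float64(4.9)), (-0.1097, np.float64(4.7)), (-0.109, np.float64(5.2)), (-0.1083, np.float64(4.6)), (-0.1076, np.float64(4.5)), (-0.1069, np.float64(5.1)), (-0.1062, np.float64(4.7)), (-0.1055, np.float64(4.5)), (-0.1048, np.float64(4.9)), (-0.1041, np.float64(4.1)), (-0.1034, np.float64(4.1)), (-0.1027, np.float64(4.2)), (-0.102, np.float64(4.4)), (-0.1013, np.float64(4.7)), (-0.1006, np.float64(4.8)), (-0.0999, np.float64(4.9)), (-0.0992, np.float64(4.6)), (-0.0985, np.float64(4.6)), (-0.0978, np.float64(6.4)), (-0.0971, np.float64(7.4)), (-0.0964, np.float64(10.0)), (-0.0957, np.float64(11.5)), (-0.095, np.float64(10.7)), (-0.0943, np.float64(10.8)), (-0.0936, np.float64(11.2)), (-0.0929, np.float64(11.6)), (-0.0922, np.float64(10.7)), (-0.0915, np.float64(11.0))]
[ 0.52096225 -0.23969778  0.11088641] 46.5333
```

```bash
cat > push2.py <<'E'
from h import *
L=lambda s:BACK+s*SX+.05*SYV
s=-.0915; f0=np.array([.02,.36,.15]); log=[]; f=0; t0=status.current_clock()
while f<20 and s<-.082 and status.current_clock()<t0+7:
    s+=.0008; robot.move_l([*L(s),.111],rate=.04); f=-(force(2)-f0)[:2]@SX; log.append((round(s,4),float(round(f,1))))
print(log,status.current_tool_pos(),status.current_clock())
E
python3 push2.py
```

```text
[(-0.0907, 10.7), (-0.0899, 11.8), (-0.0891, 12.9), (-0.0883, 15.2), (-0.0875, 16.6), (-0.0867, 19.1), (-0.0859, 21.3)] [ 0.52281747 -0.23941394  0.11080023] 48.8667
```

Run:
```python
from h import *
L=lambda s:BACK+s*SX+.05*SYV
robot.move_l([*L(-.15),.111],rate=.12); robot.move_l([*L(-.16),.25],rate=.25); print(force(2),status.current_tool_pos())
for n in("side","top"):
    d=cams.read_camera(n); np.savez(n+"3.npz",**d); P=pts(d); c=d["color"].max(-1).astype(int)
    cv2.imwrite(f"pics/{n}3.png",d["color"][150:430,120:520][:,:,::-1].repeat(2,0).repeat(2,1))
    q=(P[...,:2]-BACK)@np.stack([SX,SYV],1); Z=P[...,2]
    m=(Z>.118)&(Z<.135)&(c<60)&(abs(q[...,1])<.08)&(q[...,0]<-.04)&(q[...,0]>-.16); print(n,"bar s",np.median(q[m],0),m.sum())
    m=(Z>.185)&(Z<.2)&(c<70)&(abs(q[...,1])<.05)&(abs(q[...,0]+.04)<.05); print("grip",q[m].min(0),q[m].max(0),np.median(Z[m]),m.sum())
print(status.current_clock())
```

```text
[-0.0709902   0.12283346 -0.53958535] [ 0.45499027 -0.24872944  0.24833608]
side bar s [-0.08067138 -0.00227751] 636
grip [-0.0641004  -0.02233427] [-0.01325866 -0.00571708] 0.1925434967806916 195
top bar s [-0.07737668  0.04692922] 207
grip [-0.03226712 -0.01717466] [-0.01592295 -0.00696186] 0.19133844759404534 45
50.4417
```

View pics/side3.png

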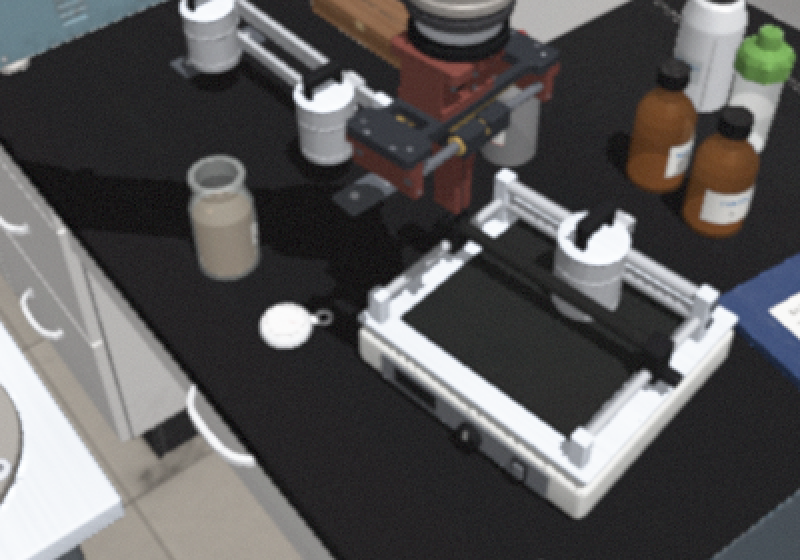

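The side view shows the canister upright at (592,262), held between the sliding bar and the back bars. The bars measure about 79 mm apart and the canister axis sits at -39 mm, both as they should be. The empties still hang on the rail and the fingers are clear.

```bash
python3 -c "
from h import *
print(robot.finish_job(),status.current_clock())"
```

```text
the job is handed in; nothing more can be done
the job is handed in; nothing more can be done
```

The middle canister was the full one (about 7.4 N on the lift, against 2.2 N for its neighbour at the +y end); it now stands upright on the mat, clamped between the sliding bar and the fixed bars, the two empties still hang on the rail, and the job is handed in, but no verdict came back.

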